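# Stamp the next entry in the bakery's inspection book

### The job

Stamp the next entry in the open inspection book: pick up the black self-inking stamp, stand it square inside the one empty ruled box of the right-hand page with its white-marked side towards the foot of the page (the robot's side), and press its handle fully down. Finish while still holding the handle fully down, stamp flat on the page. Do not work the stamp anywhere but in that box, and leave the pen, the tea glass and the calculator where they are.

Things in the scene. Friction and masses are not known exactly. Their poses are not given: they have to be found in the camera images.
- stamp: Frame of the loose self-inking stamp (about 220 g in all), upright on the counter left or right of the book. Foot 46 x 46 mm, 22 mm high, clear lower edge, open below; over it an inner frame 34 x 32 mm with violet cartridge ends. Origin: centre of the foot's underside, z up. -x: the white-marked side (label on the handle's face, bar on its top), starting within 0.7 rad of facing the robot.
- stamp_top (a point): Centre of the flat top of the stamp's black handle: 102 mm above the foot's underside at rest, 80 mm fully pressed. The handle is a sleeve 42 mm (stamp's x) by 38 mm (y), its lower edge 56 mm below this point, straight-sided over the lower 48 mm, then a slightly narrower cap. It can be pinched across x or y, or pushed from above. Axes as stamp.
- stamp_handle (a joint): How far the sprung handle is pushed down, m: 0 at rest (up), 0.022 fully down at the stop. The spring pushes back with about 7 N at first, 16 N fully down, and raises the handle when let go; lifted by the handle, the stamp stays extended.
- empty_box: The one empty ruled box on the right-hand page (the other three of the 2 x 2 group hold violet round impressions): 56 x 56 mm inside thin blue-grey lines, boxes 60 mm apart between centres. Origin: centre of the box, on the paper, 12 mm above the counter. x towards the head of the page (away from the robot), y to the page's left, z up.
- book: Open book fixed on the counter, 220 mm (x) by 310 mm (y) over its black cover, 12 mm thick, two cream pages 210 x 148 mm. Origin: centre of its underside, below the gutter; x towards the head of the pages (away from the robot), y towards the left-hand page. The four stamp boxes are centred 74.5 mm right (-y) of the gutter.
- pen: Bystander: blue pen 136 mm long, 8 mm thick, lying on the left-hand page. Origin: centre of its underside, x along it.
- tea_glass: Bystander: empty tea glass, rim radius 31 mm, 85 mm tall, standing on the counter on the other side of the book from the stamp. Origin: centre of its base.
- calculator: Bystander: dark desk calculator 130 x 90 x 21 mm, lying at the far left of the book. Origin: centre of its underside.
- stamp_front (a point): Point on the stamp frame at the middle of the foot's white-marked side: 23 mm along the stamp's -x from the centre of the foot, 10 mm above its underside. It must end nearest the foot of the page.

How it is judged:
On the way:
1. the stamp is picked up clear of the counter (height (world z) of stamp above 0.03 m and contact force between the fingers and stamp above 1 N), for 0.1 s.
At the end, for the whole second after the job is handed in: Fingers still hold the handle at least 18 mm down (of 22), the stamp pushing on the page with over 9 N, flat on the paper (within 4 mm, 0.06 rad), centred in the empty box within 6 mm each way, square within 0.14 rad, white-marked side towards the foot of the page (value of joint stamp_handle above 0.018 m and x of stamp in the frame of empty_box between -0.006 and 0.006 m and y of stamp in the frame of empty_box between -0.006 and 0.006 m and z of stamp in the frame of empty_box below 0.004 m and angle between stamp's own z axis and vertical below 0.06 rad and angle between the x axis of stamp and the x axis of empty_box, either way round below 0.14 rad and x of stamp_front in the frame of empty_box below 0 m and contact force between stamp and book above 9 N and contact force between the fingers and stamp above 3 N); the arm keeps its last pose, push and grip.
It fails at once if the stamp is worked (handle more than 10 mm down) anywhere but in the empty box: a misprint (value of joint stamp_handle above 0.01 m and not (x of stamp in the frame of empty_box between -0.009 and 0.009 m and y of stamp in the frame of empty_box between -0.009 and 0.009 m)).
It fails at once if the pen is pushed out of place (more than 20 mm) (distance of pen from where it was at the start of the episode above 0.02 m).
It fails at once if the tea glass is pushed out of place (more than 20 mm) (distance of tea_glass from where it was at the start of the episode above 0.02 m).
It fails at once if the calculator is pushed out of place (more than 20 mm) (distance of calculator from where it was at the start of the episode above 0.02 m).
It also fails if it takes over 42 s, if anything falls off the work surface, if the arm or the gripper's body presses on something with over 40 N, if the wrist force passes 120 N, or if a joint passes its speed limit or range.

### The arm

A 6-joint arm with a two-finger parallel gripper is mounted at the origin on the work surface. World frame = base frame: x ahead of the robot, y to its left, z up, the work surface at z = 0. Lengths are in m, angles in rad, forces in N, time in s.
With the tool pointing down it reaches from about 0.35 to 0.975 m from the base axis. Payload 4.9 kg.
Tool frame: the origin (TCP) lies midway between the tips of the shut fingers; the grasp point (between the pads) lies 19 mm behind it (ctrl.tcp_to_grasp is the distance from the TCP to the grasp point, in m); z points along the fingers, y is the line along which they close (so a half turn about z gives the same grasp; the last joint's range is limited). The gripper opens to 85 mm and grips with 20 to 120 N. Pads are 22 mm wide; open, the fingers measure 114 mm over their backs; the gripper's body (76 mm by 85 mm) begins 54 mm behind the grasp point. The pads swing forward as they close: fully open they stand 13 mm farther back than shut.
Start: joints at [-1.275, 0.053, 1.613, -0, 1.476, -0.119], TCP at [0.252, -0.572, 0.231] pointing down, gripper open.
Joint ranges: [-3.01, 3.01], [-1.01, 2.22], [0.06, 2.58], [-1.02, 4.17], [0.09, 2.62], [-3.14, 3.14]. Speed limits (rad/s): [2.57, 2.57, 3.14, 3.14, 3.14, 3.14].

### API

Orientations are given as a rotation vector (axis times angle).
In Python, from station import ctrl, get_image, camera_params gives the robot as it stands (ctrl), with the cameras as plain functions.
- The arm moves only by the tool run_rows, called after "Request:" as name(argument=value, ...) on one line, values as JSON. Schema: {"type":"object","properties":{"segments":{"type":"object","properties":{"aperture":{"type":"array","items":{"type":"number"},"minItems":1,"maxItems":20},"sx":{"type":"array","items":{"type":"number"},"minItems":1,"maxItems":20},"sy":{"type":"array","items":{"type":"number"},"minItems":1,"maxItems":20},"sz":{"type":"array","items":{"type":"number"},"minItems":1,"maxItems":20},"ax":{"type":"array","items":{"type":"number"},"minItems":1,"maxItems":20},"ay":{"type":"array","items":{"type":"number"},"minItems":1,"maxItems":20},"az":{"type":"array","items":{"type":"number"},"minItems":1,"maxItems":20}},"additionalProperties":false,"required":["aperture","sx","sy","sz","ax","ay","az"]},"clamp_n":{"type":"number"},"only":{"type":"string"},"quiet":{"type":"boolean"},"lines":{"type":"string"}},"required":["segments"],"additionalProperties":false}. segments is an object with one list for each field, all of the same length, 1 to 20, a row being the entries at one place: aperture (the finger opening in m), sx, sy, sz (the shift in a scale on which 1.0 is 0.8 m), ax, ay, az (a rotation vector in shares of pi rad (1.0 is pi rad)); each row is the pose to reach, as a shift and turn from the pose commanded when the call began, along the tool's axes at that moment; what a row does not reach only later rows make up. A row lasts 1/12 s, in which the tool goes at most 0.0417 m and 0.125 rad, less where a joint would pass 70% of its speed; a pose out of reach is approached as far as the arm can. The fingers move at their own pace and stop on an object; clamp_n is the grip in N (left out, the last holds). Time passes only in rows, so rows that do not move let the fingers close. The tool returns the time, the measured TCP pose, the force, the opening and the grip force at its end. only (a regular expression) keeps the lines of the reply that match it, lines (a string "A,B") keeps lines A to B, and quiet returns only ok. Shift and turn numbers lie between -1 and 1, and a call with a number outside is refused. Input that does not fit is refused with a message, and nothing moves.
- ctrl.get_obs(): the state, without advancing time (a new reading comes with each control period).
- get_image(name): name is "scene" or "top" or "wrist"; returns the picture (400x640x3 uint8, red, green, blue); there is no depth.
- camera_params(name): a dict with "fx", "fy", "cx", "cy" (pixels), "k1" (the pictures are not rectified: a ray, as slopes to the right and down, at radius r is drawn at 1 + k1 r^2 times it, then the intrinsics apply), "T" (4x4, takes a point from camera to world coordinates); the wrist camera has in their place "tool_from_camera" (4x4, takes a point from camera to tool coordinates, whose origin is the TCP and whose axes are the flange's). Camera axes: x right, y down, z forward; pixel columns grow to the right and rows downward; lengths in m; the calibration is good to about 2 mm. A picture is of the moment at which its call begins: read the wrist's pose just before it. camera_params takes no time and is no camera call.
- ctrl.finish_job(): hands the job in; it is judged then, once.
The state is a dict: "t": time; "q": joint angles; "dq": joint speeds; "effort": joint torques, N m; "tool_pos": TCP position; "tool_rot": TCP orientation; "contact_force": force on the tool from outside, world axes, zero at the start; "wrist_torque": the same for the moment, N m; "opening": finger opening in m; "grip_force": force on a finger pad.
Only numpy, scipy, OpenCV 4.12 (cv2) and the standard library are available. Lean on these libraries where they do the work, as an engineer would, in place of code of your own. Each camera call takes 0.05 s, during which the arm holds its last target. There are 200 camera calls.

## Working session

There is one attempt and no reset: what is moved stays moved. The work goes in short steps, Python scripts to look and compute and a tool call to move; the robot and the scene stay as the last step left them, time stands still between calls to the robot, and variables do not carry over. Pictures are saved under pics/ and viewed, at most 10 in all, crops included, and the job is handed in when it is done.

```bash
ls; mkdir -p pics; python3 - <<'E'
from station import ctrl, get_image, camera_params
import cv2,numpy as np
np.set_printoptions(precision=4,suppress=True)
o=ctrl.get_obs();print(o['t'],o['tool_pos'],o['tool_rot'],o['opening'],ctrl.tcp_to_grasp)
for n in ['top','scene']:
    cv2.imwrite(f'pics/{n}0.png',get_image(n)[:,:,::-1]); p=camera_params(n); print(n,p)
print(camera_params('wrist'))
E
```

```text
pics
station.py
0.0 [ 0.2517 -0.5714  0.23  ] [-3.0723 -0.6465  0.0003] 0.08547008065016876 0.0187
top {'fx': 387.3137927258194, 'fy': 387.3137927258194, 'cx': 323.21392426594775, 'cy': 203.03195367946168, 'k1': 0.008399448736958113, 'T': array([[ 0.0177, -0.9972,  0.0725,  0.462 ],
       [-0.9997, -0.0164,  0.0175,  0.0167],
       [-0.0163, -0.0727, -0.9972,  1.1257],
       [ 0.    ,  0.    ,  0.    ,  1.    ]])}
scene {'fx': 450.21295523410237, 'fy': 450.21295523410237, 'cx': 319.05786232289324, 'cy': 194.75055259850845, 'k1': -0.04199300336956236, 'T': array([[-0.8222,  0.4237, -0.3801,  0.9147],
       [ 0.5692,  0.6061, -0.5556,  0.5741],
       [-0.0051, -0.6731, -0.7395,  0.8221],
       [ 0.    ,  0.    ,  0.    ,  1.    ]])}
{'fx': 319.15661326418206, 'fy': 319.15661326418206, 'cx': 320.54495773003566, 'cy': 198.22205466703446, 'k1': 0.017219642529684533, 'tool_from_camera': array([[-0.0003, -0.9577, -0.2876,  0.0734],
       [ 1.    , -0.0006,  0.0009,  0.0019],
       [-0.001 , -0.2876,  0.9577, -0.1424],
       [ 0.    ,  0.    ,  0.    ,  1.    ]])}
```

View pics/top0.png

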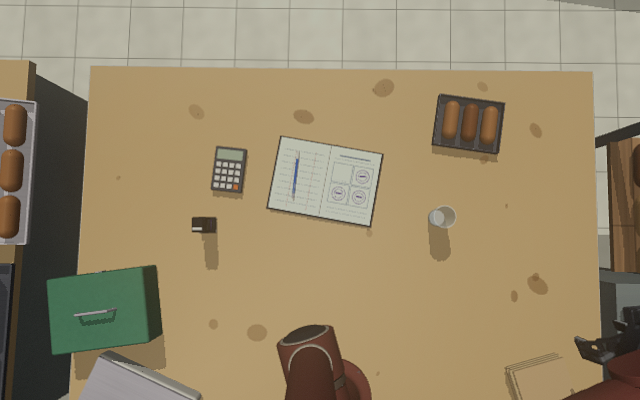

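View pics/scene0.png

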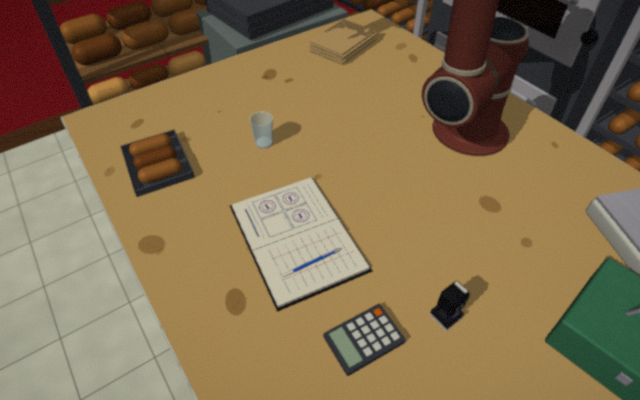

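The top view shows the stamp at about (204,225), left of the book, and the book's corners around (281,137), (383,153), (371,226) and (267,209). The empty box is the upper-left one, at about (342,173). Next I'll enlarge both.

```bash
cat > h.py <<'E'
import numpy as np,cv2
from scipy.spatial.transform import Rotation as R
from station import ctrl, get_image, camera_params
np.set_printoptions(precision=4,suppress=True)
def rays(p,uv):
    K=np.array([[p['fx'],0,p['cx']],[0,p['fy'],p['cy']],[0,0,1]])
    n=cv2.undistortPoints(np.array(uv,float).reshape(-1,1,2),K,np.array([p['k1'],0,0,0,0.])).reshape(-1,2)
    return np.c_[n,np.ones(len(n))]
def campose(name,obs=None):
    p=camera_params(name)
    if name!='wrist': return p,p['T']
    T=np.eye(4);T[:3,:3]=R.from_rotvec(obs['tool_rot']).as_matrix();T[:3,3]=obs['tool_pos']
    return p,T@p['tool_from_camera']
def onplane(p,T,uv,z):
    d=rays(p,uv)@T[:3,:3].T;o=T[:3,3]
    return o+d*((z-o[2])/d[:,2])[:,None]
E
python3 - <<'E'
from h import *
im=cv2.imread('pics/top0.png'); p,T=campose('top')
a=cv2.resize(im[130:230,260:390],None,fx=4,fy=4,interpolation=3)
b=cv2.resize(im[205:245,180:230],None,fx=5,fy=5,interpolation=3)
c=np.zeros((400,800,3),np.uint8);c[:,:520]=a;c[:200,530:780]=b
cv2.imwrite('pics/crop1.png',c)
# book outline: saturation-low or dark vs wood
hsv=cv2.cvtColor(im,cv2.COLOR_BGR2HSV)
m=((hsv[...,1]<70)&(hsv[...,2]>120)).astype(np.uint8); m[:,:255]=0;m[:,395:]=0;m[:125]=0;m[240:]=0
m=cv2.morphologyEx(m,cv2.MORPH_CLOSE,np.ones((7,7)))
ct=max(cv2.findContours(m,0,1)[0],key=cv2.contourArea)
bx=cv2.boxPoints(cv2.minAreaRect(ct)); w=onplane(p,T,bx,.012); print(bx,w); print(np.linalg.norm(np.diff(w,axis=0),axis=1))
c=w.mean(0);print('centre',c)
g=[(342,173),(363,176),(339,193),(359,197)];print(onplane(p,T,g,.012))
print('stamp top approx',onplane(p,T,[(204,225)],.1))
E
```

```text
[[267.384 206.888]
 [280.408 135.256]
 [381.872 153.704]
 [368.848 225.336]] [[ 0.5291  0.1973  0.012 ]
 [ 0.7396  0.165   0.012 ]
 [ 0.6892 -0.1314  0.012 ]
 [ 0.481  -0.0956  0.012 ]]
[0.213  0.3007 0.2113]
centre [0.6097 0.0338 0.012 ]
[[ 0.631  -0.0166  0.012 ]
 [ 0.6232 -0.0774  0.012 ]
 [ 0.5727 -0.0088  0.012 ]
 [ 0.562  -0.0665  0.012 ]]
stamp top approx [[0.4728 0.3503 0.1   ]]
```

View pics/crop1.png

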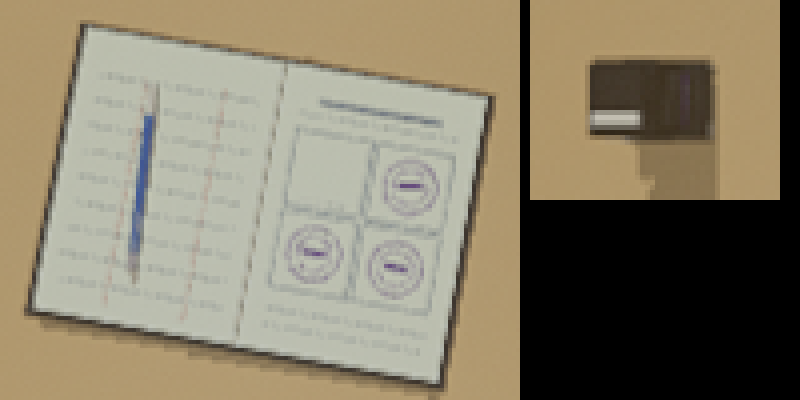

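The manual's scale: shifts go in shares of 0.8 m and turns go in shares of pi rad. Converting my numbers, 0.417 m is 0.5213, -0.331 m is -0.4138, 0.415 rad is 0.1321.

Request:
run_rows(segments={"aperture":[0.085, 0.085, 0.085, 0.085, 0.085, 0.085, 0.085, 0.085, 0.085, 0.085, 0.085, 0.085, 0.085, 0.085, 0.085], "sx":[0.5213, 0.5213, 0.5213, 0.5213, 0.5213, 0.5213, 0.5213, 0.5213, 0.5213, 0.5213, 0.5213, 0.5213, 0.5213, 0.5213, 0.5213], "sy":[-0.4138, -0.4138, -0.4138, -0.4138, -0.4138, -0.4138, -0.4138, -0.4138, -0.4138, -0.4138, -0.4138, -0.4138, -0.4138, -0.4138, -0.4138], "sz":[-0.0625, -0.0625, -0.0625, -0.0625, -0.0625, -0.0625, -0.0625, -0.0625, -0.0625, -0.0625, -0.0625, -0.0625, -0.0625, -0.0625, -0.0625], "ax":[0, 0, 0, 0, 0, 0, 0, 0, 0, 0, 0, 0, 0, 0, 0], "ay":[0, 0, 0, 0, 0, 0, 0, 0, 0, 0, 0, 0, 0, 0, 0], "az":[0.1321, 0.1321, 0.1321, 0.1321, 0.1321, 0.1321, 0.1321, 0.1321, 0.1321, 0.1321, 0.1321, 0.1321, 0.1321, 0.1321, 0.1321]}, clamp_n=40)

```text
t: 1.35
tool_pos: [0.5004, -0.0994, 0.281]
tool_rot: [3.142, 0.006, -0.001]
contact_force: [-0.1, 0.7, -0.3]
opening: 0.0853
grip_force: 0.0
```

```bash
python3 -c "
from h import *
o=ctrl.get_obs();print(R.from_rotvec(o['tool_rot']).as_matrix())
cv2.imwrite('pics/w1.png',get_image('wrist')[:,:,::-1]);np.save('w1.npy',np.r_[o['tool_pos'],o['tool_rot']])"
```

```text
[[ 1.      0.0035 -0.0008]
 [ 0.0035 -1.     -0.0001]
 [-0.0008  0.0001 -1.    ]]
```

View pics/w1.png

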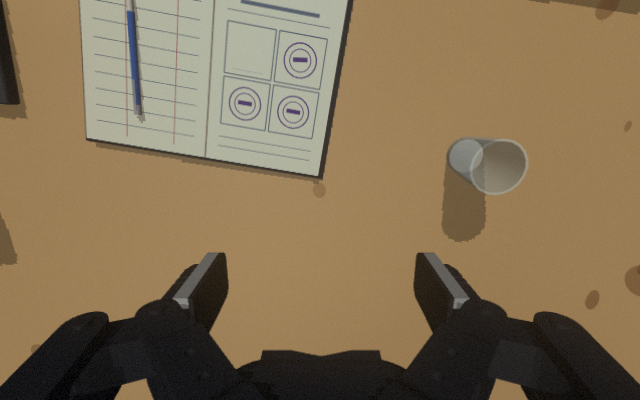

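The wrist view shows the empty box clearly, with corners near (229,20), (276,30), (270,80) and (224,70). I'll measure it and move on to look at the stamp.

In the tool's units: -0.45 m is -0.5625, -0.08 m is -0.1.

```bash
python3 - <<'E'
from h import *
im=cv2.imread('pics/w1.png');s=np.load('w1.npy');p,T=campose('wrist',dict(tool_pos=s[:3],tool_rot=s[3:]))
g=cv2.cvtColor(im,cv2.COLOR_BGR2GRAY).astype(np.uint8)
bh=cv2.adaptiveThreshold(g,1,cv2.ADAPTIVE_THRESH_MEAN_C,cv2.THRESH_BINARY,15,5)
n,l,st,ce=cv2.connectedComponentsWithStats(bh,connectivity=4)
def box(seed):
    k=l[seed[1],seed[0]];print(st[k])
    m=(l==k).astype(np.uint8);ct=max(cv2.findContours(m,0,1)[0],key=cv2.contourArea)
    w=onplane(p,T,ct.reshape(-1,2),.012)
    r=cv2.minAreaRect(w[:,:2].astype(np.float32)*1000);print(r)
    b=cv2.boxPoints(r);print(b)
for sd in [(250,45),(280,40),(226,85),(280,90)]: box(sd)
E
```

```text
[ 225   22   50   58 2262]
((631.669189453125, -17.383583068847656), (53.58431625366211, 53.720523834228516), 80.68204498291016)
[[600.8253 -39.4732]
 [653.837  -48.1712]
 [662.5131   4.706 ]
 [609.5013  13.4041]]
[ 275   32   51   56 1234]
((622.0429077148438, -76.44482421875), (53.785709381103516, 53.668766021728516), 80.7767562866211)
[[ 591.2451  -98.6889]
 [ 644.2199 -107.291 ]
 [ 652.8408  -54.2007]
 [ 599.8659  -45.5986]]
[ 222   77   47   52 1081]
((572.8329467773438, -7.822843551635742), (53.76350402832031, 53.49483108520508), 80.90125274658203)
[[542.1711 -30.1366]
 [594.9929 -38.5961]
 [603.4948  14.4909]
 [550.673   22.9504]]
[ 269   86   49   51 1060]
((562.93701171875, -66.66584777832031), (53.9295768737793, 53.31806564331055), 80.47244262695312)
[[532.1824 -88.846 ]
 [584.7651 -97.6713]
 [593.6916 -44.4857]
 [541.1089 -35.6604]]
```

Request:
run_rows(segments={"aperture":[0.085, 0.085, 0.085, 0.085, 0.085, 0.085, 0.085, 0.085, 0.085, 0.085, 0.085, 0.085, 0.085], "sx":[-0.1, -0.1, -0.1, -0.1, -0.1, -0.1, -0.1, -0.1, -0.1, -0.1, -0.1, -0.1, -0.1], "sy":[-0.5625, -0.5625, -0.5625, -0.5625, -0.5625, -0.5625, -0.5625, -0.5625, -0.5625, -0.5625, -0.5625, -0.5625, -0.5625], "sz":[0.0125, 0.0125, 0.0125, 0.0125, 0.0125, 0.0125, 0.0125, 0.0125, 0.0125, 0.0125, 0.0125, 0.0125, 0.0125], "ax":[0, 0, 0, 0, 0, 0, 0, 0, 0, 0, 0, 0, 0], "ay":[0, 0, 0, 0, 0, 0, 0, 0, 0, 0, 0, 0, 0], "az":[0, 0, 0, 0, 0, 0, 0, 0, 0, 0, 0, 0, 0]})

```text
t: 2.48
tool_pos: [0.4201, 0.3491, 0.2704]
tool_rot: [3.14, 0.002, -0.002]
contact_force: [-0.2, -1.3, -0.1]
opening: 0.0848
grip_force: 0.0
```

```bash
python3 -c "
from h import *
o=ctrl.get_obs();print(R.from_rotvec(o['tool_rot']).as_matrix())
cv2.imwrite('pics/w2.png',get_image('wrist')[:,:,::-1]);np.save('w2.npy',np.r_[o['tool_pos'],o['tool_rot']])"
```

```text
[[ 1.      0.001  -0.0012]
 [ 0.001  -1.     -0.0015]
 [-0.0013  0.0015 -1.    ]]
```

View pics/w2.png

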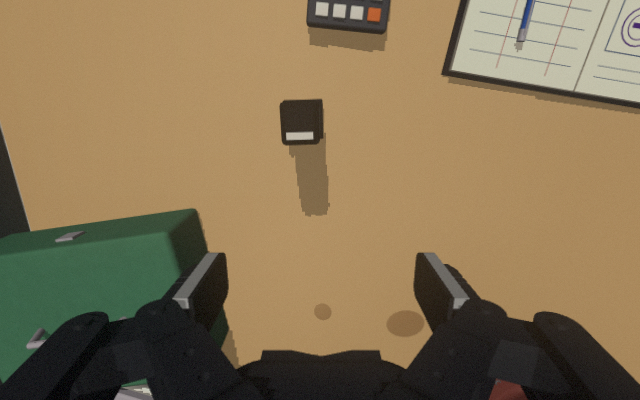

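The stamp stands near (302,122), with its white bar at about (287–313, 132–140) on the robot's side and little yaw. I'll enlarge it with more contrast.

```bash
python3 - <<'E'
from h import *
im=cv2.imread('pics/w2.png');s=np.load('w2.npy');p,T=campose('wrist',dict(tool_pos=s[:3],tool_rot=s[3:]))
c=im[90:155,270:335];d=np.clip(c.astype(float)*2.5,0,255).astype(np.uint8)
cv2.imwrite('pics/crop2.png',cv2.resize(d,(585,585),interpolation=2))
m=((im.min(2)>130)).astype(np.uint8);m[:125]=0;m[145:]=0;m[:,:280]=0;m[:,325:]=0
ct=max(cv2.findContours(m,0,1)[0],key=cv2.contourArea)
w=onplane(p,T,ct.reshape(-1,2),.102);r=cv2.minAreaRect(w[:,:2].astype(np.float32)*1000);print(r,cv2.boxPoints(r))
ys,xs=np.nonzero(m);w=onplane(p,T,np.c_[xs,ys],.102)[:,:2];print(w.mean(0));u,S,v=np.linalg.svd(w-w.mean(0));print(v[0])
E
```

```text
((463.6271057128906, 367.6235046386719), (6.611791610717773, 24.999788284301758), 0.04962542653083801) [[460.3104 380.1205]
 [460.332  355.1208]
 [466.9438 355.1265]
 [466.9222 380.1263]]
[0.4635 0.3675]
[-0.0473  0.9989]
```

View pics/crop2.png

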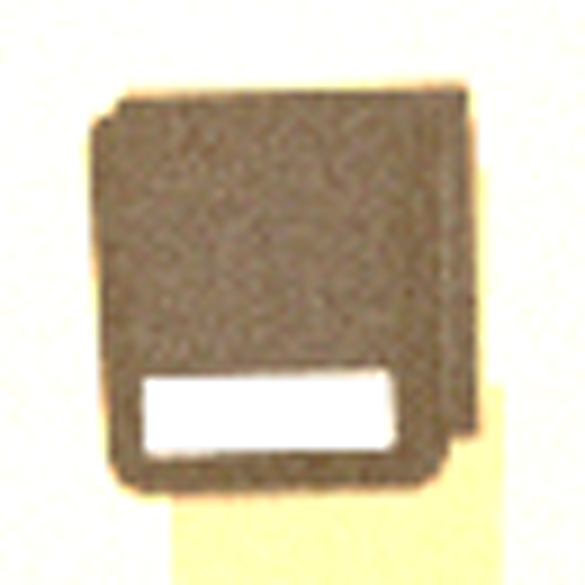

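In the tool's units: 0.222 m is 0.2775, 0.056 m is 0.07, -0.047 rad is -0.015.

Request:
run_rows(segments={"aperture":[0.085, 0.085, 0.085, 0.085, 0.085, 0.085, 0.085, 0.085, 0.085, 0.085], "sx":[0.07, 0.07, 0.07, 0.07, 0.07, 0.07, 0.07, 0.07, 0.07, 0.07], "sy":[-0.0238, -0.0238, -0.0238, -0.0238, -0.0238, -0.0238, -0.0238, -0.0238, -0.0238, -0.0238], "sz":[0, 0, 0.05, 0.1, 0.15, 0.1875, 0.225, 0.2563, 0.2775, 0.2775], "ax":[0, 0, 0, 0, 0, 0, 0, 0, 0, 0], "ay":[0, 0, 0, 0, 0, 0, 0, 0, 0, 0], "az":[-0.015, -0.015, -0.015, -0.015, -0.015, -0.015, -0.015, -0.015, -0.015, -0.015]}, clamp_n=40)

```text
t: 3.37
tool_pos: [0.4742, 0.3636, 0.0443]
tool_rot: [3.136, 0.068, -0.012]
contact_force: [0.1, -0.8, -0.6]
opening: 0.0851
grip_force: 0.0
```

Request:
run_rows(segments={"aperture":[0.03, 0.03, 0.03, 0.03, 0.03, 0.03, 0.03, 0.03], "sx":[0, 0, 0, 0, 0, 0, 0, 0], "sy":[0, 0, 0, 0, 0, 0, 0, 0], "sz":[0, 0, 0, 0, 0, 0, 0, 0], "ax":[0, 0, 0, 0, 0, 0, 0, 0], "ay":[0, 0, 0, 0, 0, 0, 0, 0], "az":[0, 0, 0, 0, 0, 0, 0, 0]}, clamp_n=40)

```text
t: 4.03
tool_pos: [0.4777, 0.3687, 0.0515]
tool_rot: [-3.14, -0.074, -0.006]
contact_force: [0.6, -0.7, 7.0]
opening: 0.0376
grip_force: 46.4
```

Request:
run_rows(segments={"aperture":[0.03, 0.03, 0.03, 0.03, 0.03], "sx":[0, 0, 0, 0, 0], "sy":[0, 0, 0, 0, 0], "sz":[-0.025, -0.0625, -0.1, -0.1, -0.1], "ax":[0, 0, 0, 0, 0], "ay":[0, 0, 0, 0, 0], "az":[0, 0, 0, 0, 0]})

```text
t: 4.45
tool_pos: [0.4772, 0.3688, 0.1314]
tool_rot: [-3.139, -0.074, -0.006]
contact_force: [0.0, -0.3, -2.4]
opening: 0.0377
grip_force: 45.7
```

```bash
python3 -c "
from h import *
o=ctrl.get_obs();np.save('w3.npy',np.r_[o['tool_pos'],o['tool_rot']])
a=get_image('wrist')[:,:,::-1];b=get_image('scene')[:,:,::-1]
cv2.imwrite('pics/w3.png',a);cv2.imwrite('pics/s3.png',b)
c=np.zeros((300,800,3),np.uint8);c[:,:400]=a[150:400,130:463][:300].repeat(1,0) if 0 else cv2.resize(a[100:400,120:520],(400,300));c[:,400:]=cv2.resize(b[200:350,340:540],(400,300))
cv2.imwrite('pics/c3.png',c)"
```

```text
(no output)
```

View pics/c3.png

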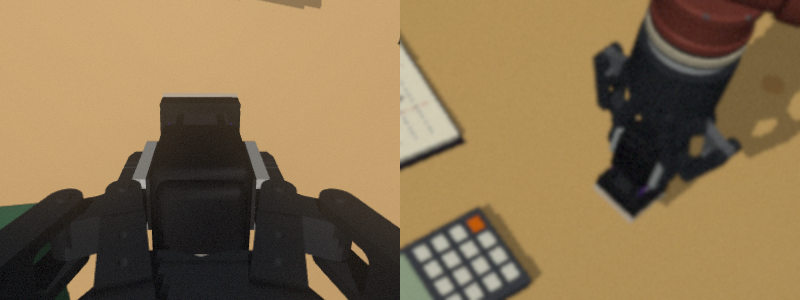

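Stamp is held, opening 37.6 mm, wrist load about 2.4 N. The far edge of its foot is at wrist row ~196, columns 280–360. I'll use that edge to check the grasp offset.

```bash
python3 - <<'E'
from h import *
im=cv2.imread('pics/w3.png');s=np.load('w3.npy');p,T=campose('wrist',dict(tool_pos=s[:3],tool_rot=s[3:]))
print(im[188:216,300].mean(1).round(),im[188:216,340].mean(1).round())
Rm=R.from_rotvec(s[3:]).as_matrix()
for z in (.0795,.0813,.103):
    w=onplane(p,T,[(280,194),(300,194),(340,194),(360,194),(282,198),(359,198)],z);print(z,(w-s[:3])@Rm)
# tea glass/pen irrelevant; plan
yaw=-.162
for sh in (0.,):
    tgt=np.array([.6318,-.0173]);print('d tool',Rm.T@np.r_[tgt-s[:2],0], 'yaw',np.arctan2(Rm[1,0],Rm[0,0]))
E
```

```text
[163. 160. 161. 161. 160. 161. 163. 163. 150.  64.  47.  48.  49.  46.
  50.  50.  52.  51.  52.  46.  52.  51.  47.  49.  48.  49.  41.  44.] [161. 161. 160. 161. 160. 161. 161. 162. 146.  68.  45.  47.  45.  45.
  47.  48.  50.  52.  50.  45.  47.  50.  48.  47.  46.  46.  44.  40.]
0.0795 [[ 0.0185 -0.0239  0.0521]
 [ 0.0185 -0.0112  0.052 ]
 [ 0.0185  0.0141  0.052 ]
 [ 0.0185  0.0268  0.052 ]
 [ 0.0159 -0.0227  0.0521]
 [ 0.0159  0.0263  0.0519]]
0.0813 [[ 0.019  -0.0236  0.0503]
 [ 0.019  -0.0111  0.0502]
 [ 0.019   0.014   0.0502]
 [ 0.019   0.0266  0.0502]
 [ 0.0164 -0.0225  0.0503]
 [ 0.0164  0.026   0.0502]]
0.103 [[ 0.0252 -0.0208  0.0286]
 [ 0.0252 -0.0097  0.0286]
 [ 0.0252  0.0126  0.0285]
 [ 0.0252  0.0238  0.0285]
 [ 0.0229 -0.0198  0.0286]
 [ 0.0229  0.0233  0.0285]]
d tool [ 0.1363  0.393  -0.0003] yaw 0.04702638681254555
```

In the tool's units: 0.393 m is 0.4913, 0.139 m is 0.1738, 0.209 rad is 0.0665.

Request:
run_rows(segments={"aperture":[0.03, 0.03, 0.03, 0.03, 0.03, 0.03, 0.03, 0.03, 0.03, 0.03, 0.03, 0.03, 0.03, 0.03, 0.03, 0.03, 0.03, 0.03], "sx":[0.1738, 0.1738, 0.1738, 0.1738, 0.1738, 0.1738, 0.1738, 0.1738, 0.1738, 0.1738, 0.1738, 0.1738, 0.1738, 0.1738, 0.1738, 0.1738, 0.1738, 0.1738], "sy":[0.4913, 0.4913, 0.4913, 0.4913, 0.4913, 0.4913, 0.4913, 0.4913, 0.4913, 0.4913, 0.4913, 0.4913, 0.4913, 0.4913, 0.4913, 0.4913, 0.4913, 0.4913], "sz":[0, 0, 0, 0, 0, 0, 0, 0, 0, 0, 0, 0, 0.0375, 0.0625, 0.075, 0.075, 0.075, 0.075], "ax":[0, 0, 0, 0, 0, 0, 0, 0, 0, 0, 0, 0, 0, 0, 0, 0, 0, 0], "ay":[0, 0, 0, 0, 0, 0, 0, 0, 0, 0, 0, 0, 0, 0, 0, 0, 0, 0], "az":[0.0665, 0.0665, 0.0665, 0.0665, 0.0665, 0.0665, 0.0665, 0.0665, 0.0665, 0.0665, 0.0665, 0.0665, 0.0665, 0.0665, 0.0665, 0.0665, 0.0665, 0.0665]})

```text
t: 6.05
tool_pos: [0.6339, -0.0175, 0.0703]
tool_rot: [-3.131, 0.253, -0.002]
contact_force: [-0.3, -0.3, -2.1]
opening: 0.0376
grip_force: 45.5
```

```bash
python3 -c "
from h import *
o=ctrl.get_obs();np.save('w4.npy',np.r_[o['tool_pos'],o['tool_rot']])
a=get_image('wrist')[:,:,::-1];cv2.imwrite('pics/w4.png',a);cv2.imwrite('pics/t4.png',get_image('top')[:,:,::-1]);cv2.imwrite('pics/s4.png',get_image('scene')[:,:,::-1])
cv2.imwrite('pics/c4.png',cv2.resize(a[130:270,220:420],(800,560),interpolation=2))"
```

```text
(no output)
```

View pics/c4.png

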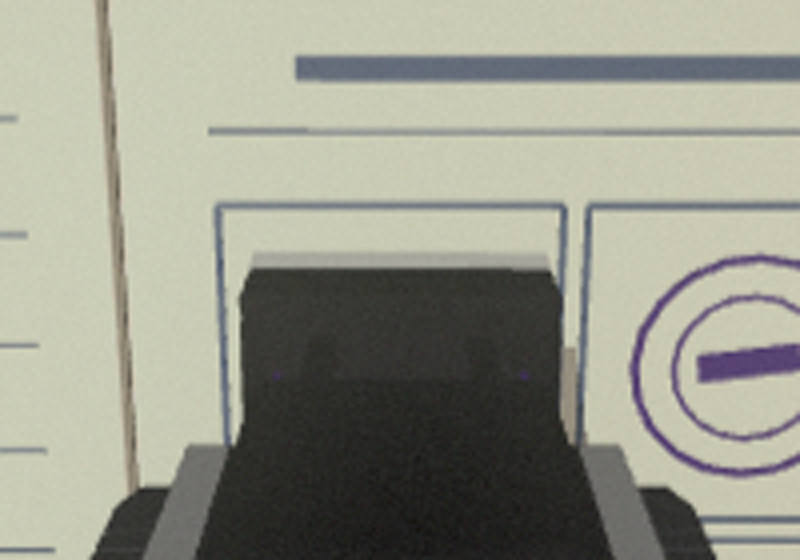

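The picture shows the foot inside the box. The lower edge of its clear rim is at crop row 252 (x 253–550), the box's far line at row 206 (x 218–565), and they are parallel. I'll convert these to offsets.

```bash
python3 - <<'E'
from h import *
s=np.load('w4.npy');p,T=campose('wrist',dict(tool_pos=s[:3],tool_rot=s[3:]))
Rm=R.from_rotvec(s[3:]).as_matrix();print('yaw',np.arctan2(Rm[1,0],Rm[0,0]))
f=lambda c:[(220+(x+.5)/4-.5,130+(y+.5)/4-.5) for x,y in c]
L=lambda c,z:(onplane(p,T,f(c),z)-s[:3])@Rm*1000
print('boxline',L([(218,206),(565,206),(222,300),(561,260)],.012))
for z in (.016,.018,.020): print('rim',z,L([(253,252),(550,252)],z)[:,:2])
for z in (.036,.039,.042): print('foot top-ish',z,L([(242,300),(560,300),(241,400),(565,400)],z)[:,:2])
E
```

```text
yaw -0.16132156564368172
boxline [[ 25.7747 -28.3823  58.2873]
 [ 25.738   27.6488  58.2818]
 [  9.8437 -28.391   58.2689]
 [ 16.6673  27.3207  58.2714]]
rim 0.016 [[ 19.1837 -22.5156]
 [ 19.1491  24.9962]]
rim 0.018 [[ 19.7444 -22.2736]
 [ 19.7101  24.7552]]
rim 0.02 [[ 20.305  -22.0316]
 [ 20.2711  24.5143]]
foot top-ish 0.036 [[ 17.5513 -21.9395]
 [ 17.5147  24.275 ]
 [  1.9346 -22.6543]
 [  1.89    25.5569]]
foot top-ish 0.039 [[ 18.5152 -21.5452]
 [ 18.4792  23.8849]
 [  3.1634 -22.2479]
 [  3.1196  25.1451]]
foot top-ish 0.042 [[ 19.479  -21.151 ]
 [ 19.4436  23.4949]
 [  4.3923 -21.8415]
 [  4.3492  24.7333]]
```

Request:
run_rows(segments={"aperture":[0.03, 0.03, 0.03, 0.03, 0.03, 0.03, 0.03, 0.03], "sx":[0, 0, 0, 0, 0, 0, 0, 0], "sy":[-0.0019, -0.0019, -0.0019, -0.0019, -0.0019, -0.0019, -0.0019, -0.0019], "sz":[0.005, 0.01, 0.015, 0.02, 0.025, 0.03, 0.03, 0.03], "ax":[0, 0, 0, 0, 0, 0, 0, 0], "ay":[0, 0, 0, 0, 0, 0, 0, 0], "az":[0, 0, 0, 0, 0, 0, 0, 0]}, clamp_n=70)

```text
t: 6.87
tool_pos: [0.6349, -0.0163, 0.0483]
tool_rot: [-3.131, 0.254, -0.003]
contact_force: [-6.2, 2.4, 13.0]
opening: 0.0375
grip_force: 75.3
```

Request:
run_rows(segments={"aperture":[0.03, 0.03, 0.03, 0.03, 0.03], "sx":[0, 0, 0, 0, 0], "sy":[0, 0, 0, 0, 0], "sz":[0.0025, 0.0038, 0.005, 0.005, 0.005], "ax":[0, 0, 0, 0, 0], "ay":[0, 0, 0, 0, 0], "az":[0, 0, 0, 0, 0]})

```text
t: 7.28
tool_pos: [0.6349, -0.0162, 0.0448]
tool_rot: [-3.131, 0.254, -0.002]
contact_force: [-5.6, 1.9, 14.2]
opening: 0.0373
grip_force: 75.4
```

In the tool's units: 0.002 m is 0.0025, 0.001 m is 0.0013.

Request:
run_rows(segments={"aperture":[0.03, 0.03, 0.03, 0.03], "sx":[0, 0, 0, 0], "sy":[0, 0, 0, 0], "sz":[0.0013, 0.0025, 0.0025, 0.0025], "ax":[0, 0, 0, 0], "ay":[0, 0, 0, 0], "az":[0, 0, 0, 0]})

```text
t: 7.62
tool_pos: [0.6349, -0.0162, 0.0429]
tool_rot: [-3.131, 0.254, -0.002]
contact_force: [-7.1, 2.9, 14.6]
opening: 0.0372
grip_force: 75.6
```

Request:
run_rows(segments={"aperture":[0.03, 0.03, 0.03, 0.03], "sx":[0, 0, 0, 0], "sy":[0, 0, 0, 0], "sz":[0.0013, 0.0025, 0.0025, 0.0025], "ax":[0, 0, 0, 0], "ay":[0, 0, 0, 0], "az":[0, 0, 0, 0]})

```text
t: 7.95
tool_pos: [0.6349, -0.0162, 0.0415]
tool_rot: [-3.131, 0.254, -0.002]
contact_force: [-7.8, 2.5, 17.5]
opening: 0.0377
grip_force: 75.9
```

In the tool's units: 0.002 m is 0.0025, 0.001 m is 0.0013.

Request:
run_rows(segments={"aperture":[0.03, 0.03, 0.03, 0.03], "sx":[0, 0, 0, 0], "sy":[0, 0, 0, 0], "sz":[0.0013, 0.0025, 0.0025, 0.0025], "ax":[0, 0, 0, 0], "ay":[0, 0, 0, 0], "az":[0, 0, 0, 0]})

```text
t: 8.28
tool_pos: [0.6351, -0.0162, 0.0414]
tool_rot: [-3.131, 0.254, -0.001]
contact_force: [-13.3, 4.9, 26.4]
opening: 0.037
grip_force: 77.1
```

```bash
python3 -c "
from h import *
o=ctrl.get_obs();np.save('w5.npy',np.r_[o['tool_pos'],o['tool_rot']])
a=get_image('wrist')[:,:,::-1];cv2.imwrite('pics/w5.png',a)
cv2.imwrite('pics/c5.png',cv2.resize(a[130:270,220:420],(800,560),interpolation=2))"
```

```text
(no output)
```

View pics/c5.png

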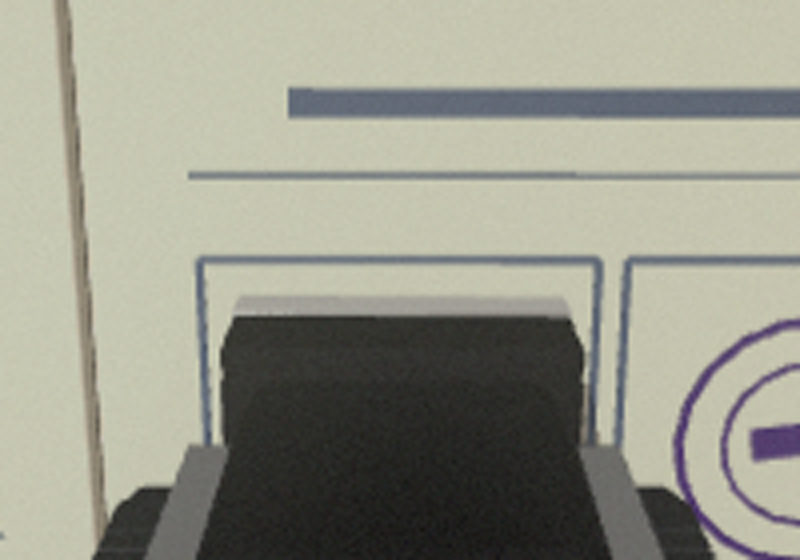

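The handle is at its stop: z held at 0.0414 while the force rose to 26 N. In the picture the rim (row 297, x 235–570) is centred in the box (x 200–600, far line at row 260) with a gap of about 5.4 mm where 5.5 is ideal, and it is parallel to the line. Handing in.

```bash
python3 -c "
from station import ctrl, get_image, camera_params
print(ctrl.finish_job())"
```

```text
the job is handed in; nothing more can be done
None
```

I handed the job in at about 8.3 s, with the stamp centred and square in the empty box, its white-marked side towards the foot of the page and the handle held at its stop; the hand-in returned no verdict.

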